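# Seat a check probe in the matching well of a block heater

### The arm

A 6-joint arm with a two-finger parallel gripper is mounted at the origin on the work surface; the furniture and walls round the work are solid. World frame = base frame: x ahead of the robot, y to its left, z up, the work surface at z = 0. Lengths are in mm, angles in rad, forces in N, time in s.
With the tool pointing down it reaches from about 350 to 975 mm from the base axis. Payload 7.1 kg.
Tool frame: the origin (TCP) lies between the finger pads; the fingertips stand 14 mm ahead of it and the grasp point (between the pads) lies 5 mm behind it; z points along the fingers, y is the direction in which the jaws open and shut (so a half turn about z gives the same grasp; the last joint's range is limited). The gripper opens to 88 mm and grips with 3 to 60 N. Pads are 20 mm wide; open, the fingers measure 115 mm over their backs; the gripper's body (75 mm by 178 mm) begins 61 mm behind the grasp point.
Start: joints at [-1.212, 0.423, 1.63, -0, 1.089, -0.019], TCP at [230.564, -580.9, 236.675] pointing down, gripper open.
Joint ranges: [-3, 3], [-0.9, 2.11], [0.09, 2.58], [-1.31, 4.45], [0.11, 2.69], [-2.54, 2.54]. Speed limits (rad/s): [2.39, 2.39, 3.01, 3.14, 3.14, 3.14].

### API

Orientations are given as a rotation vector (axis times angle).
In Python, from workcell import get_obs, get_image, calibration, close_job, regions_of, place_of gives the robot as it stands.
- The arm moves only by the tool move_arm, never from a script. Its argument "deltas" is a list of rows, each a list of 5 numbers: the closure in counts, from 0 (fully open) to 255 (shut), then the shift along the tool's x, y, z in m, then the turn about the tool's z in rad. In form: [[grip, x, y, z, roll], ...]. A call has 1 to 5 rows; each row is the pose to reach, as a shift and turn from the pose commanded when the call began, along the tool's axes at that moment; what a row does not reach only later rows make up. A row lasts 1/12 s, in which the tool goes at most 41.7 mm and 7.16 degrees, less where a joint would pass 70% of its speed; a pose out of reach is approached as far as the arm can. A call with a gripper value outside its range is refused whole. The fingers move at their own pace and stop on an object; the grip force is fixed at half the most. Time passes only in rows, so rows that repeat a pose let the fingers close. It gives the time, the measured TCP pose, the force and the opening at its end, in the units of the state.
- get_obs(): the state, without advancing time (a new reading comes with each control period).
- get_image(name): name is "scene" or "top"; returns the picture (400x640x3 uint8, blue, green, red); there is no depth.
- calibration(name): a dict with "intrinsics" (3x3 intrinsics, pixels), "world_to_cam" (4x4, takes a point from world to camera coordinates). Camera axes: x right, y down, z forward; pixel columns grow to the right and rows downward; lengths in mm; the calibration is good to about 2 mm. A picture is of the moment at which its call begins. calibration takes no time and is no camera call.
- close_job(): hands the job in, once; it reports no verdict.
Trained networks look in the newest picture that a camera, given by its name, has taken for a name from the list of things; names that differ only in an ending like _2 or _b are one class to them, and where a whole thing is asked for, a point or a joint stands for the part that bears it (a point fixed in the world has none). Each returns a list of dicts, best first, with "conf" (0 to 1); they miss things now and then, are a little off and sometimes report something else, mostly with a low value. They report only what shows in the picture. A call takes as long as a camera call. They do not tell look-alikes from the thing itself.
- regions_of(camera, name): "region" (400x640 bool, what is visible of it).
- place_of(camera, name): "location" ([x, y, z] in mm, in world coordinates, good to about 4 mm: a listed point, or the origin of a listed thing).
The state is a dict: "t": time; "qpos": joint angles; "qvel": joint speeds; "joint_torque": joint torques, N m; "ee_pos": TCP position; "orientation": TCP orientation; "ft_force": force on the tool from outside, world axes, zero at the start; "moment": the same for the moment, N m; "width": finger opening in mm.
Only numpy, scipy, OpenCV 4.12 (cv2) and the standard library are available. Lean on these libraries where they do the work, as an engineer would, in place of code of your own. Each camera call takes 0.05 s, during which the arm holds its last target.

### The job

The block heater is due for its temperature check. Take the yellow-ringed probe out of the stand and put it in the one well of the heater's graded row that fits its sheath, then push it gently past the spring catch until it is fully home, with its collar flat on the block. Do not lean hard on the probe or the block, and leave the other two probes hanging in the stand.

Things in the scene. Friction and masses are not known exactly. Their poses are not given: they have to be found in the camera images.
- probe_yellow_mid (a point): centre of the probe with the yellow ring, on its axis, 55 mm above its tip; z up along the probe, turn about z means nothing. 110 mm tall: steel sheath 12 mm thick, 58 mm from tip to collar; collar 23 mm across, 4 mm thick, its underside 3 mm above this point; round white head 26 mm across, 9 to 55 mm above this point, ring near its top. About 110 g.
- probe_yellow_tip (a point): centre of the yellow-ringed probe's foot. The foot is bevelled: 9 mm across at the end, full 12 mm from 2 mm up. A groove 1.5 mm deep for the catch runs round the sheath 46 to 50 mm above the foot.
- probe_blue_mid (a point): centre of the probe with the blue ring, on its axis, 55 mm above its tip; z up along the probe, turn about z means nothing. 110 mm tall: steel sheath 9 mm thick, 58 mm from tip to collar; collar 23 mm across, 4 mm thick, its underside 3 mm above this point; round white head 26 mm across, 9 to 55 mm above this point, ring near its top. Leave it hanging.
- probe_red_mid (a point): centre of the probe with the red ring, on its axis, 55 mm above its tip; z up along the probe, turn about z means nothing. 110 mm tall: steel sheath 15 mm thick, 58 mm from tip to collar; collar 23 mm across, 4 mm thick, its underside 3 mm above this point; round white head 26 mm across, 9 to 55 mm above this point, ring near its top. Leave it hanging.
- stand: pale plastic stand fixed to the table, 62 x 176 mm, 70 mm high: a top plate on two end walls. Origin: centre of its underside. The probes hang upright by their collars in three 17 mm holes of the top plate, in a row along its y axis at y = -55, 0 and 55 mm (29 mm free between heads); any probe may hang in any hole.
- bed (a point): centre of the heater's bed, level with the top of the aluminium well block that lies in it, 105 mm above the table. x to the heater's rear, y to its left along the row of wells, z up. Block 50 x 136 mm with four vertical wells in a row along y, 32 mm apart, 63 mm deep, bores 10, 13, 16, 19 mm for probes of 9, 12, 15, 18 mm: smallest at the +y end; see bed_left for the play.
- bed_left (a point): middle of the bed's left (+y) end wall, level with the block's top. The block fits the bed closely in x but has end play along y: it may lie up to 9 mm to either side of the bed's centre, and all wells with it. So the wells lie at x = 0 and y = +48, +16, -16, -48 mm from bed, plus that unknown shift. Only friction holds it: about 9 N pushes it along.
- heater: block heater, fixed: white case 244 mm wide, 96 mm high round the bed (the block stands 9 mm proud), lower sloping panel on its -x side. Origin under bed at table height, same axes. In each well, 10 mm below the sharp-edged mouth, a sprung ball on the +x side rubs the sheath: pushing in takes 5 to 10 N from 8 mm deep on, until the ball clicks into the groove and the collar meets the block.
Mind the look-alikes: they are no part of the job. What is shaped like the part that bears probe_yellow_mid but pink is not meant.

How it is judged:
By the outcome, as a careful person would: the job done as asked, in the order asked, and still so for the second after the job is handed in, with the robot touching nothing.
It also fails if it takes over 48 s, if anything falls off the work surface, if the arm or the gripper's body presses on something with over 40 N, if the wrist force passes 120 N, or if a joint passes its speed limit or range.

## Working session

There is one attempt and no reset: what is moved stays moved. The work goes in short steps, Python scripts to look and compute and a tool call to move; the robot and the scene stay as the last step left them, time stands still between calls to the robot, and variables do not carry over. Pictures are saved under pics/ and viewed, and the job is handed in when it is done.

Besides the shell and the picture viewer there is one more tool, called by a JSON object that holds its "method" and its "body", one argument or row to a line. move_arm: Moves the arm, as the interface text tells. Its arguments: {"type":"object","properties":{"deltas":{"type":"array","items":{"type":"array","items":{"type":"number"}}}},"required":["deltas"]}

```bash
mkdir -p pics; ls
python3 - <<'E'
from workcell import *
import cv2
o=get_obs();print(o)
for c in("scene","top"):
    cv2.imwrite(f"pics/{c}0.png",get_image(c))
    k=calibration(c);print(k)
    for n in("probe_yellow_mid","bed","bed_left","stand"):
        print(c,n,[(r["conf"],[round(float(v),1) for v in r["location"]]) for r in place_of(c,n)])
print(get_obs()["t"])
E
```

```text
pics
{'t': 0.0, 'qpos': array([-1.21203061e+00,  4.23870138e-01,  1.63069376e+00, -3.42504158e-05,
        1.08855816e+00, -1.90366831e-02]), 'qvel': array([-1.27507323e-03, -2.04913361e-04,  4.84278049e-04,  2.63217368e-04,
       -2.52217454e-04,  2.08537225e-05]), 'joint_torque': array([ 1.77405022e-03, -5.44616890e+01, -2.73658437e+01,  6.45376160e-02,
        2.26931105e-02, -1.31226798e-04]), 'ee_pos': array([ 230.357227  , -580.4290769 ,  235.88189766]), 'orientation': array([-3.08422710e+00, -5.89669933e-01,  4.52863470e-04]), 'ft_force': array([ 0.30915629, -0.35175427, -0.2097111 ]), 'moment': array([-0.04421655,  0.01725976,  0.00706475]), 'width': 88.11015820944127}
{'intrinsics': array([[370.4645177 ,   0.        , 317.64973033],
       [  0.        , 370.4645177 , 198.71461343],
       [  0.        ,   0.        ,   1.        ]]), 'world_to_cam': array([[-7.67512562e-01, -6.41028752e-01,  2.57019987e-03,
         5.11343173e+02],
       [-3.84980652e-01,  4.57729355e-01, -8.01419824e-01,
         1.99901989e+02],
       [ 5.12556694e-01, -6.16089260e-01, -5.98096697e-01
[... 453 characters left out ...]
       [  0.        , 481.60617877, 204.07172635],
       [  0.        ,   0.        ,   1.        ]]), 'world_to_cam': array([[-8.51650605e-03, -9.99956986e-01,  3.67360261e-03,
         1.88617950e+02],
       [-9.98175405e-01,  8.28160369e-03, -5.98103355e-02,
         5.04886040e+02],
       [ 5.97773395e-02, -4.17627486e-03, -9.98203000e-01,
         1.16213927e+03],
       [ 0.00000000e+00,  0.00000000e+00,  0.00000000e+00,
         1.00000000e+00]])}
top probe_yellow_mid [(0.7, [609.4, 439.2, 55.8]), (0.42, [528.8, 350.2, 70.2])]
top bed [(0.59, [513.1, -24.3, 100.5])]
top bed_left [(0.77, [525.4, 57.6, 103.0]), (0.17, [472.7, 350.7, 0.7])]
top stand [(0.77, [469.8, 351.6, -1.0])]
0.5
```

View pics/scene0.png

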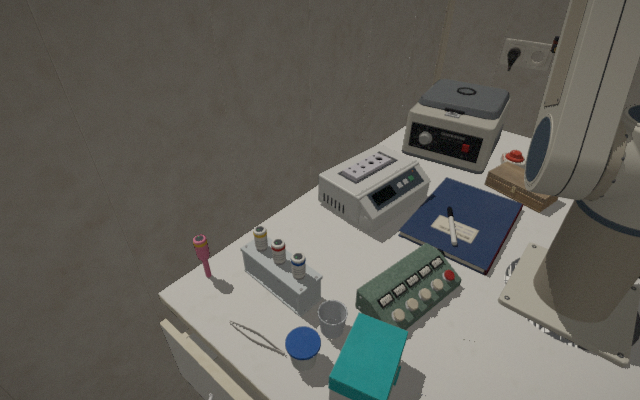

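View pics/top0.png

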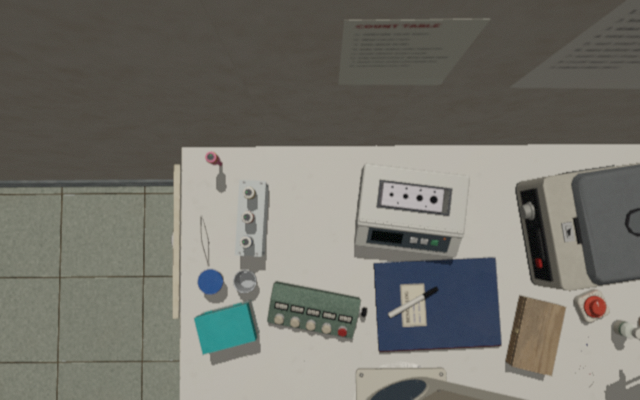

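The pink look-alike is at about (203,252) in the scene view. The yellow-ringed probe is the stand's far one: about (261,237) in scene, (250,192) in top. The heater's wells run along row ~197 in top. Next I'll enlarge these areas.

Run:
```python
import cv2
t=cv2.imread("pics/top0.png");s=cv2.imread("pics/scene0.png")
cv2.imwrite("pics/c1.png",cv2.resize(t[155:265,350:480],None,fx=6,fy=5.4545,interpolation=cv2.INTER_CUBIC) if 0 else cv2.resize(t[165:255,350:475],None,fx=6,fy=6,interpolation=cv2.INTER_CUBIC))
cv2.imwrite("pics/c2.png",cv2.resize(t[170:265,220:290],None,fx=6,fy=6,interpolation=cv2.INTER_CUBIC))
cv2.imwrite("pics/c3.png",cv2.resize(s[215:315,235:335],None,fx=6,fy=6,interpolation=cv2.INTER_CUBIC))
cv2.imwrite("pics/c4.png",cv2.resize(s[140:240,310:440],None,fx=6,fy=6,interpolation=cv2.INTER_CUBIC))
```

```text
(no output)
```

View pics/c1.png

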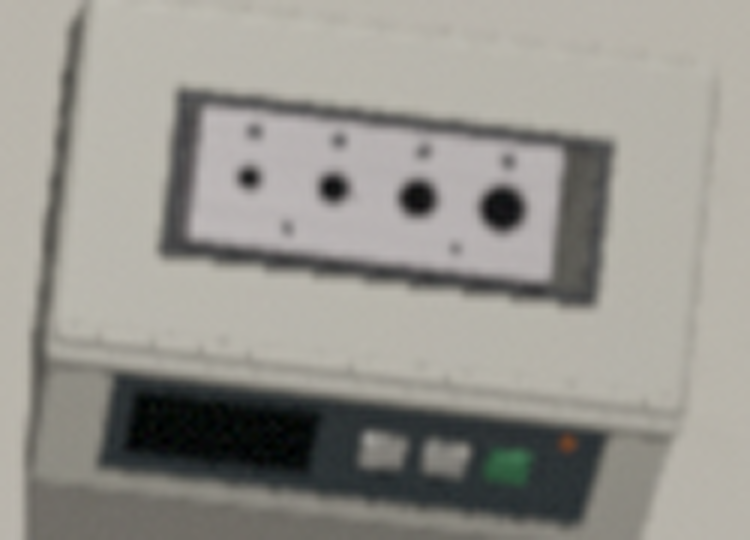

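View pics/c2.png

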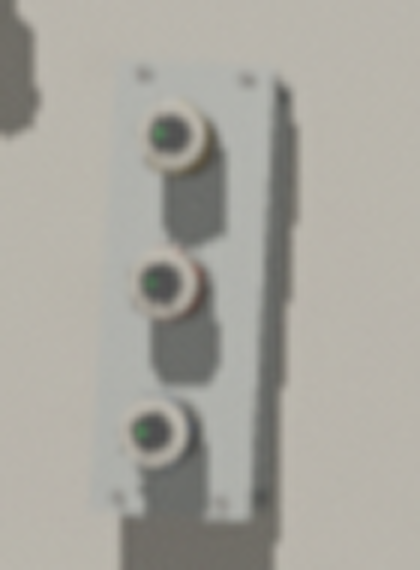

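View pics/c3.png

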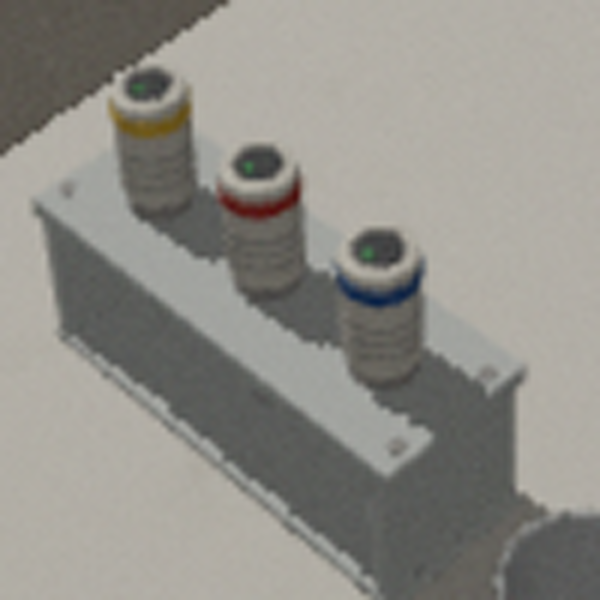

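View pics/c4.png

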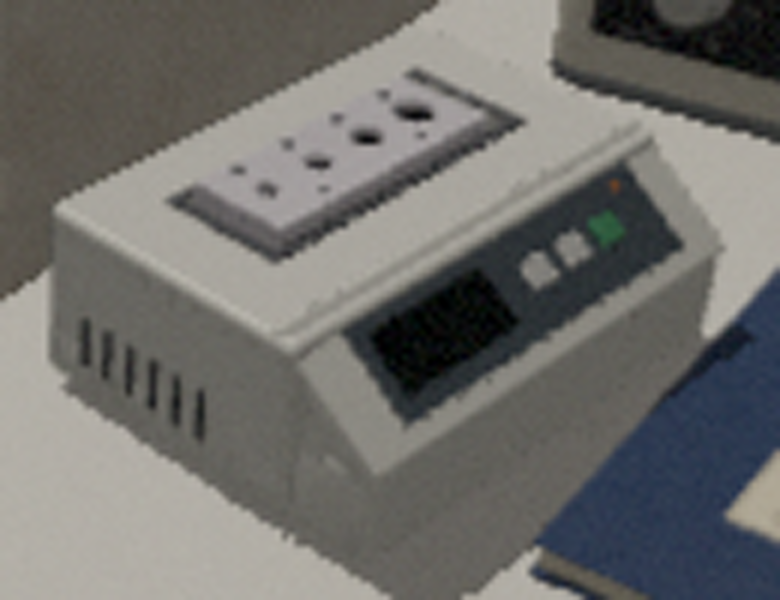

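Top crop: the four wells grow from left to right. The 13 mm well is second, near full-image (405.5,196.2), and the block is shifted toward +y. The yellow probe's head top is near (248.6,192.3). Now for world coordinates.

```bash
cat > h.py <<'E'
import numpy as np, cv2
from workcell import *
def ray(c,uv,z):
    k=calibration(c);K=k["intrinsics"];T=k["world_to_cam"];R=T[:3,:3];t=T[:3,3]
    d=R.T@np.linalg.inv(K)@np.array([uv[0],uv[1],1.]);o=-R.T@t
    return o+d*(z-o[2])/d[2]
def proj(c,p):
    k=calibration(c);T=k["world_to_cam"];q=k["intrinsics"]@(T[:3,:3]@np.asarray(p,float)+T[:3,3]);return q[:2]/q[2]
E
python3 - <<'E'
from h import *
np.set_printoptions(precision=1,suppress=True)
t=cv2.imread("pics/top0.png");s=cv2.imread("pics/scene0.png")
def dark(img,x0,y0,x1,y1,th=60):
    g=cv2.cvtColor(img[y0:y1,x0:x1],cv2.COLOR_BGR2GRAY).astype(float)
    w=np.clip(150-g,0,None);w[w<15]=0
    Y,X=np.mgrid[y0:y1,x0:x1];return (w*X).sum()/w.sum(),(w*Y).sum()/w.sum()
for cx,cy,r in((249,178,20),(333,187,22),(417,198,25),(502,208,27)):
    u=350+cx/6;v=165+cy/6
    r=5 if cx<480 else 6
    p=(u-.5,v-.5);q=dark(t,int(round(u-r)),int(round(v-r)),int(round(u+r)),int(round(v+r)))
    print(np.array(p),np.array(q),ray("top",p,105),ray("top",q,105))
for cx,cy in((267,189),(318,162),(366,136),(413,111)):
    p=(310+cx/6-.5,140+cy/6-.5);print("scene",np.array(p),ray("scene",p,105))
# heads tops (z=70+4+... mid z=67 -> top 122)
for cx,cy in((175,138),(167,284),(157,432)):
    print("headtop",ray("top",(220+cx/6-.5,170+cy/6-.5),122))
for cx,cy in((150,86),(260,163),(378,250)):
    print("headscene",ray("scene",(235+cx/6-.5,215+cy/6-.5),122))
for n in("probe_yellow_mid","probe_red_mid","probe_blue_mid"):
    for c in("top","scene"):
        print(n,c,[(r["conf"],r["location"]) for r in place_of(c,n)])
E
```

```text
[391.  194.2] [391.1 194.2] [522.2  29.5 105. ] [522.1  29.3 105. ]
[405.  195.7] [405.1 195.9] [518.5  -2.1 105. ] [518.1  -2.3 105. ]
[419.  197.5] [419.2 197.5] [514.1 -33.7 105. ] [514.  -34.1 105. ]
[433.2 199.2] [433.3 199.3] [510.1 -65.6 105. ] [509.7 -65.9 105. ]
scene [354. 171.] [520.4  30.7 105. ]
scene [362.5 166.5] [516.1  -1.2 105. ]
scene [370.5 162.2] [512.2 -32.8 105. ]
scene [378.3 158. ] [508.1 -64.5 105. ]
headtop [527.2 348.4 122. ]
headtop [473.1 351.4 122. ]
headtop [418.6 355.  122. ]
headscene [525.4 350.  122. ]
headscene [471.2 352.8 122. ]
headscene [416.5 357.1 122. ]
probe_yellow_mid top [(0.7, [609.4, 439.2, 55.8]), (0.42, [528.8, 350.2, 70.2])]
probe_yellow_mid scene [(0.57, [609.2, 437.3, 54.7]), (0.56, [526.0, 351.4, 65.6])]
probe_red_mid top [(0.48, [474.4, 356.3, 66.3])]
probe_red_mid scene [(0.58, [474.8, 352.4, 68.6])]
probe_blue_mid top [(0.64, [418.2, 358.4, 68.0])]
probe_blue_mid scene [(0.86, [417.5, 358.2, 67.0])]
```

```bash
cat >> h.py <<'E'
from scipy.spatial.transform import Rotation as Ro
def to(target, yaw=None):
    """delta in tool axes from measured pose; yaw = wanted world angle (deg) of tool y axis"""
    o=get_obs();R=Ro.from_rotvec(o["orientation"]).as_matrix()
    d=R.T@(np.asarray(target,float)-o["ee_pos"])
    a=np.degrees(np.arctan2(R[1,1],R[0,1]))
    print("t %.2f pos"%o["t"],o["ee_pos"].round(1),"yawy %.1f"%a,"tilt",R[:,2].round(3),"F",o["ft_force"].round(1),"w %.1f"%o["width"],"q",o["qpos"].round(2))
    print("delta m",(d/1000).round(4), "roll", None if yaw is None else round(-np.radians((yaw-a+180)%360-180),3))
E
python3 - <<'E'
from h import *
to((526.5,349.5,340),-93.7)
E
```

```text
t 0.80 pos [ 230.6 -580.9  236.7] yawy -68.4 tilt [-0. -0. -1.] F [0.2 0.1 0.1] w 87.6 q [-1.21  0.42  1.63 -0.    1.09 -0.02]
delta m [ 0.6182 -0.7557 -0.1033] roll 0.442
```

{"method": "move_arm", "body": {
  "deltas": [
    [0, 0, 0, -0.04, 0],
    [0, 0, 0, -0.08, 0],
    [0, 0, 0, -0.1, 0.1],
    [0, 0.02, -0.025, -0.1, 0.2],
    [0, 0.045, -0.055, -0.1, 0.3]
  ]
}}

```text
t: 1.22
ee_pos: [252.0, -514.8, 338.4]
orientation: [3.135, 0.11, 0.002]
ft_force: [0.0, 0.3, 0.1]
width: 87.7
```

Run:
```python
from h import *
to((526.5,349.5,300),-93.7)
```

```text
t 1.22 pos [ 252.  -514.8  338.4] yawy -86.0 tilt [ 0.002 -0.004 -1.   ] F [0.  0.3 0.1] w 87.7 q [-1.14  0.24  1.65 -0.    1.25  0.36]
delta m [ 0.3345 -0.843   0.0353] roll 0.135
```

{"method": "move_arm", "body": {
  "deltas": [
    [0, 0.015, -0.038, 0, 0.07],
    [0, 0.03, -0.076, 0, 0.135],
    [0, 0.045, -0.114, 0, 0.135],
    [0, 0.06, -0.152, 0, 0.135],
    [0, 0.075, -0.19, 0, 0.135]
  ]
}}

```text
t: 1.63
ee_pos: [312.1, -316.1, 336.8]
orientation: [3.14, -0.091, 0.001]
ft_force: [1.0, 0.6, 0.2]
width: 87.4
```

Run:
```python
from h import *
to((526.5,349.5,300),-93.7)
```

```text
t 1.63 pos [ 312.1 -316.1  336.8] yawy -93.3 tilt [ 0. -0. -1.] F [1.  0.6 0.2] w 87.4 q [-0.82  0.03  1.9   0.    1.21  0.81]
delta m [ 0.1755 -0.6769  0.0367] roll 0.007
```

{"method": "move_arm", "body": {
  "deltas": [
    [0, 0.01, -0.039, 0, 0],
    [0, 0.02, -0.078, 0, 0],
    [0, 0.03, -0.117, 0, 0],
    [0, 0.04, -0.156, 0, 0],
    [0, 0.05, -0.195, 0, 0]
  ]
}}

```text
t: 2.05
ee_pos: [373.2, -124.3, 337.1]
orientation: [3.14, -0.091, 0.002]
ft_force: [0.8, -0.8, 0.2]
width: 87.7
```

{"method": "move_arm", "body": {
  "deltas": [
    [0, 0.01, -0.039, 0, 0],
    [0, 0.02, -0.078, 0, 0],
    [0, 0.03, -0.117, 0, 0],
    [0, 0.04, -0.156, 0, 0],
    [0, 0.05, -0.195, 0, 0]
  ]
}}

```text
t: 2.47
ee_pos: [434.4, 67.9, 337.1]
orientation: [-3.14, 0.089, -0.002]
ft_force: [1.4, -1.2, -0.1]
width: 87.7
```

{"method": "move_arm", "body": {
  "deltas": [
    [0, 0.01, -0.039, 0, 0],
    [0, 0.02, -0.078, 0, 0],
    [0, 0.03, -0.117, 0, 0],
    [0, 0.04, -0.156, 0, 0],
    [0, 0.05, -0.195, 0, 0]
  ]
}}

```text
t: 2.88
ee_pos: [495.4, 259.7, 336.8]
orientation: [-3.14, 0.089, -0.001]
ft_force: [0.4, -0.6, 0.0]
width: 87.3
```

Run:
```python
from h import *
to((526.5,349.5,200),-93.7)
```

```text
t 2.88 pos [495.4 259.7 336.8] yawy -93.3 tilt [ 0.  0. -1.] F [ 0.4 -0.6  0. ] w 87.3 q [ 0.46  0.22  1.67 -0.    1.24  2.09]
delta m [ 0.0259 -0.0914  0.1368] roll 0.008
```

{"method": "move_arm", "body": {
  "deltas": [
    [0, 0.01, -0.038, 0, 0],
    [0, 0.02, -0.076, 0.01, 0],
    [0, 0.0256, -0.09, 0.045, 0],
    [0, 0.0256, -0.09, 0.085, 0],
    [0, 0.0256, -0.09, 0.12, 0]
  ]
}}

```text
t: 3.3
ee_pos: [525.9, 347.2, 214.8]
orientation: [-3.14, 0.087, -0.001]
ft_force: [0.0, -0.1, -1.4]
width: 87.6
```

Run:
```python
from h import *
cv2.imwrite("pics/s1.png",get_image("scene"));cv2.imwrite("pics/t1.png",get_image("top"))
s=cv2.imread("pics/s1.png");cv2.imwrite("pics/s1c.png",cv2.resize(s[130:310,190:360],None,fx=3.3,fy=3.3,interpolation=cv2.INTER_CUBIC))
to((526.5,349.5,105),-93.7)
```

```text
t 3.40 pos [522.5 344.2 210.6] yawy -93.2 tilt [-0.01  -0.006 -1.   ] F [-0.3 -0.3  0. ] w 87.7 q [ 0.56  0.46  1.64 -0.    1.05  2.19]
delta m [ 0.0047 -0.0063  0.1055] roll 0.008
```

View pics/s1c.png

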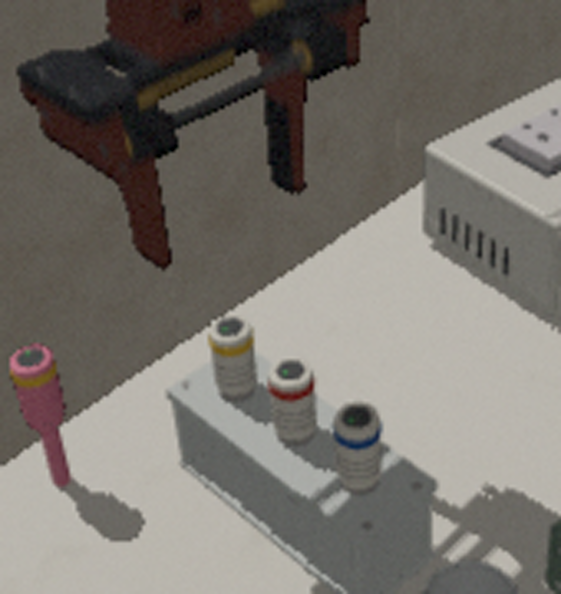

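The jaws straddle the yellow probe along its free side: the fingers sit at crop (150,240) and (285,170), with the probe between and below. I'll let the arm settle before descending.

{"method": "move_arm", "body": {
  "deltas": [
    [0, 0, 0, 0, 0],
    [0, 0, 0, 0, 0]
  ]
}}

```text
t: 3.57
ee_pos: [527.2, 346.5, 219.0]
orientation: [-3.139, 0.09, -0.004]
ft_force: [1.5, 0.7, 1.7]
width: 87.7
```

Run:
```python
from h import *
to((526.5,349.5,105),-93.7)
```

```text
t 3.57 pos [527.2 346.5 219. ] yawy -93.3 tilt [ 0.003  0.002 -1.   ] F [1.5 0.7 1.7] w 87.7 q [0.56 0.45 1.63 0.   1.06 2.19]
delta m [-0.0012 -0.0028  0.114 ] roll 0.007
```

{"method": "move_arm", "body": {
  "deltas": [
    [0, -0.0005, -0.0028, 0.025, 0.007],
    [0, -0.0005, -0.0028, 0.05, 0.007],
    [0, -0.0005, -0.0028, 0.07, 0.007],
    [0, -0.0005, -0.0028, 0.085, 0.007],
    [0, -0.0005, -0.0028, 0.095, 0.007]
  ]
}}

```text
t: 3.98
ee_pos: [527.0, 349.2, 123.2]
orientation: [-3.138, 0.102, -0.004]
ft_force: [0.2, -0.4, -0.5]
width: 87.6
```

{"method": "move_arm", "body": {
  "deltas": [
    [0, 0, 0, 0.008, 0],
    [0, 0, 0, 0.016, 0],
    [0, 0, 0, 0.022, 0],
    [0, 0, 0, 0.024, 0],
    [0, 0, 0, 0.024, 0]
  ]
}}

```text
t: 4.4
ee_pos: [525.7, 348.8, 97.7]
orientation: [3.14, -0.101, -0.0]
ft_force: [-0.1, -0.9, 0.4]
width: 87.7
```

Run:
```python
from h import *
s=get_image("scene");cv2.imwrite("pics/s2c.png",cv2.resize(s[130:310,190:360],None,fx=3.3,fy=3.3,interpolation=cv2.INTER_CUBIC))
to((526.5,349.5,97),-93.7)
```

```text
t 4.45 pos [525.9 348.9  98. ] yawy -93.7 tilt [ 0.  0. -1.] F [-0.4 -0.2 -1.2] w 88.0 q [0.57 0.61 1.69 0.   0.84 2.2 ]
delta m [ 0.0006 -0.0007  0.001 ] roll 0.0
```

View pics/s2c.png

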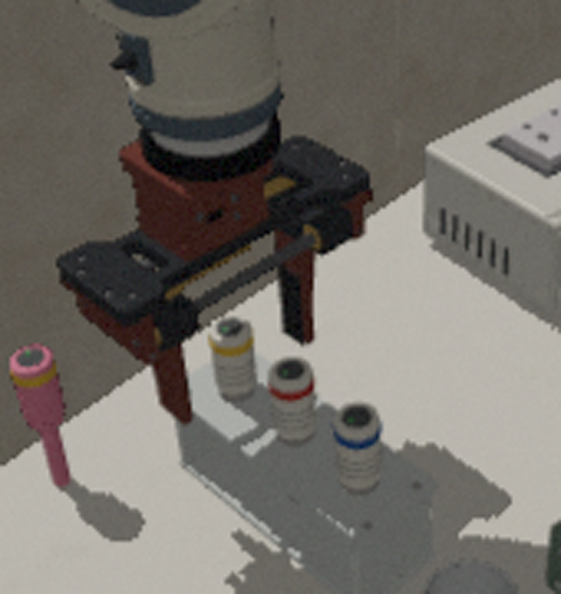

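The fingers straddle only the yellow probe, clear of the red one. Closing.

{"method": "move_arm", "body": {
  "deltas": [
    [255, 0.0005, -0.0005, 0, 0],
    [255, 0.0005, -0.0005, 0, 0],
    [255, 0.0005, -0.0005, 0, 0],
    [255, 0.0005, -0.0005, 0, 0],
    [255, 0.0005, -0.0005, 0, 0]
  ]
}}

```text
t: 4.87
ee_pos: [526.3, 349.3, 97.9]
orientation: [-3.14, 0.101, -0.0]
ft_force: [-0.8, -0.0, -0.8]
width: 57.6
```

{"method": "move_arm", "body": {
  "deltas": [
    [255, 0, 0, 0, 0],
    [255, 0, 0, 0, 0],
    [255, 0, 0, 0, 0],
    [255, 0, 0, 0, 0],
    [255, 0, 0, 0, 0]
  ]
}}

```text
t: 5.28
ee_pos: [526.2, 349.3, 97.7]
orientation: [-3.14, 0.101, 0.0]
ft_force: [0.1, 0.0, -1.3]
width: 25.5
```

{"method": "move_arm", "body": {
  "deltas": [
    [255, 0, 0, 0, 0],
    [255, 0, 0, -0.008, 0],
    [255, 0, 0, -0.02, 0],
    [255, 0, 0, -0.035, 0],
    [255, 0, 0, -0.05, 0]
  ]
}}

```text
t: 5.7
ee_pos: [526.2, 349.2, 149.1]
orientation: [3.14, -0.101, 0.0]
ft_force: [0.6, 0.6, -1.0]
width: 25.6
```

{"method": "move_arm", "body": {
  "deltas": [
    [255, 0, 0, -0.02, 0],
    [255, 0, 0, -0.04, 0],
    [255, 0, 0, -0.06, 0],
    [255, 0, 0, -0.075, 0],
    [255, 0, 0, -0.08, 0]
  ]
}}

```text
t: 6.12
ee_pos: [527.4, 350.0, 231.8]
orientation: [-3.137, 0.101, -0.007]
ft_force: [0.4, 0.5, -1.1]
width: 25.6
```

{"method": "move_arm", "body": {
  "deltas": [
    [255, 0, 0, 0, 0],
    [255, 0, 0, 0, 0]
  ]
}}

```text
t: 6.28
ee_pos: [526.0, 349.1, 227.8]
orientation: [-3.14, 0.101, -0.0]
ft_force: [-0.9, 1.0, -0.5]
width: 25.9
```

Run:
```python
from h import *
s=get_image("scene");cv2.imwrite("pics/s3c.png",cv2.resize(s[100:310,190:360],None,fx=3,fy=3,interpolation=cv2.INTER_CUBIC))
to((517.3,-1.7,240),-93.7)
```

```text
t 6.33 pos [525.7 348.9 227. ] yawy -93.7 tilt [-0.001 -0.001 -1.   ] F [ 0.2  0.1 -1.8] w 25.7 q [ 0.57  0.44  1.62 -0.    1.08  2.2 ]
delta m [ 0.0141  0.3504 -0.0127] roll 0.0
```

View pics/s3c.png

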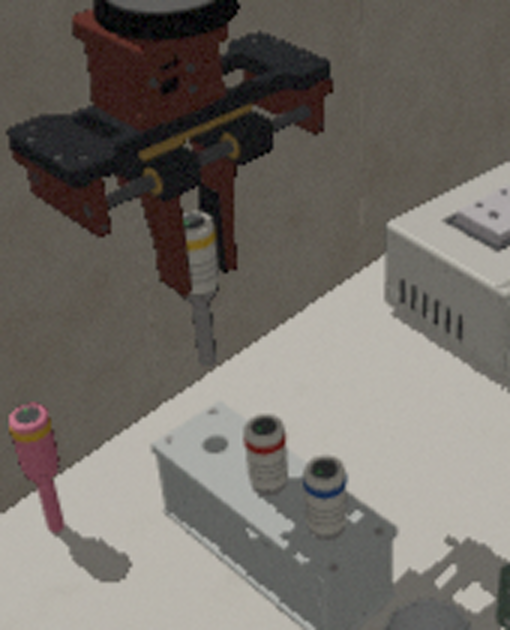

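Yellow probe lifted; the hole at crop (215,443) is empty, and red and blue still hang. Next: carry it to the well.

{"method": "move_arm", "body": {
  "deltas": [
    [255, 0.001, 0.02, -0.003, 0],
    [255, 0.003, 0.055, -0.003, 0],
    [255, 0.004, 0.095, -0.003, 0],
    [255, 0.006, 0.135, -0.003, 0],
    [255, 0.007, 0.175, -0.003, 0]
  ]
}}

```text
t: 6.75
ee_pos: [520.9, 172.5, 229.3]
orientation: [3.139, -0.099, -0.004]
ft_force: [1.7, -0.3, -0.9]
width: 25.7
```

{"method": "move_arm", "body": {
  "deltas": [
    [255, 0.001, 0.04, 0, 0],
    [255, 0.003, 0.08, 0, 0],
    [255, 0.004, 0.12, 0, 0],
    [255, 0.006, 0.155, 0, 0],
    [255, 0.007, 0.172, 0, 0]
  ]
}}

```text
t: 7.17
ee_pos: [516.6, -1.3, 229.5]
orientation: [3.139, -0.104, -0.004]
ft_force: [-0.2, -0.5, -1.5]
width: 25.7
```

{"method": "move_arm", "body": {
  "deltas": [
    [255, 0, 0.001, 0, 0],
    [255, 0, 0.002, 0, 0],
    [255, 0, 0.003, 0, 0],
    [255, 0, 0.003, 0, 0]
  ]
}}

```text
t: 7.5
ee_pos: [517.5, -0.0, 230.2]
orientation: [-3.14, 0.099, 0.001]
ft_force: [-0.9, 0.4, -1.1]
width: 25.7
```

Run:
```python
from h import *
s=get_image("scene");cv2.imwrite("pics/s4.png",s);cv2.imwrite("pics/s4c.png",cv2.resize(s[80:230,300:440],None,fx=4,fy=4,interpolation=cv2.INTER_CUBIC))
s=get_image("top");cv2.imwrite("pics/t4.png",s);cv2.imwrite("pics/t4c.png",cv2.resize(s[120:260,330:490],None,fx=4,fy=4,interpolation=cv2.INTER_CUBIC))
to((517.3,-1.7,210),-93.7)
p=get_obs()["ee_pos"]
print(proj("scene",p-[0,0,86]),proj("scene",p-[0,0,28]),proj("top",p-[0,0,86]))
```

```text
t 7.60 pos [5.177e+02 1.000e-01 2.305e+02] yawy -93.6 tilt [-0.  0. -1.] F [ 0.3  0.1 -1.3] w 25.8 q [-0.02  0.27  1.87  0.    1.    1.61]
delta m [-0.0002  0.0019  0.0205] roll 0.002
[362.85695088 153.19295671] [364.65664983 132.35279857] [407.15011476 194.66900431]
```

View pics/s4c.png

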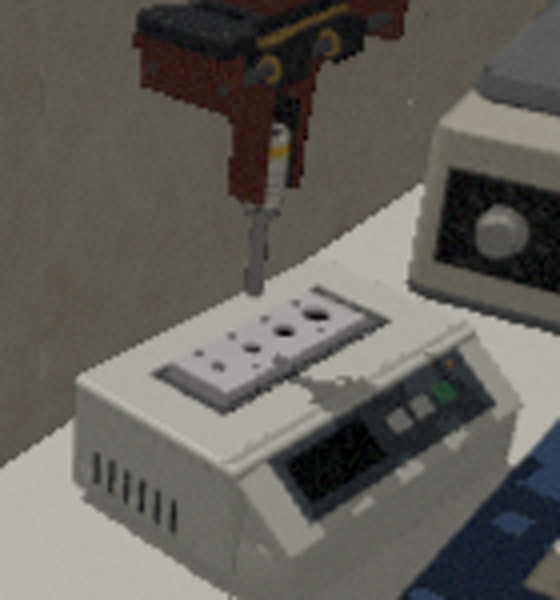

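View pics/t4c.png

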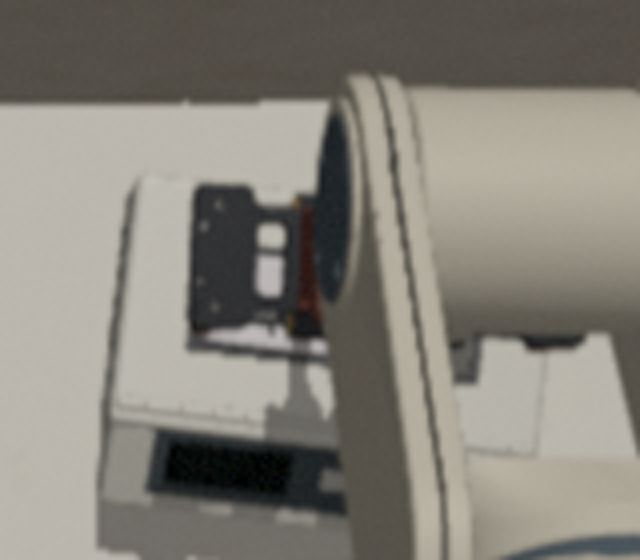

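The probe hangs upright above the block; the tip is at crop (254,291), i.e. (363,152.5) against a predicted (362.9,153.2). I'll lower it to just above the mouth and compare tip and well in one view.

{"method": "move_arm", "body": {
  "deltas": [
    [255, 0, 0.0018, 0.01, 0],
    [255, 0, 0.0018, 0.02, 0],
    [255, 0, 0.0018, 0.028, 0],
    [255, 0, 0.0018, 0.033, 0],
    [255, 0, 0.0018, 0.034, 0]
  ]
}}

```text
t: 8.02
ee_pos: [516.7, -2.6, 195.0]
orientation: [-3.14, 0.101, 0.004]
ft_force: [-0.4, 0.1, -1.3]
width: 25.6
```

{"method": "move_arm", "body": {
  "deltas": [
    [255, 0, 0, 0, 0],
    [255, 0, 0, 0, 0],
    [255, 0, 0, 0, 0]
  ]
}}

```text
t: 8.27
ee_pos: [517.9, -2.8, 197.0]
orientation: [3.14, -0.101, 0.001]
ft_force: [-0.0, 0.5, -0.5]
width: 25.3
```

Run:
```python
from h import *
s=get_image("scene");cv2.imwrite("pics/s5.png",s);cv2.imwrite("pics/s5c.png",cv2.resize(s[110:185,325:400],None,fx=8,fy=8,interpolation=cv2.INTER_CUBIC))
to((517.3,-1.7,192),-93.7)
p=get_obs()["ee_pos"]
for z in(86,84,28,24,20): print(z,(proj("scene",p-[0,0,z])-[325,110]+.5)*8)
print("well pix",(proj("scene",(516.1,-1.2,105))-[325,110]+.5)*8)
for d in((5,0,0),(0,5,0)): print((proj("scene",np.array((516.1,-1.2,105))+d)-proj("scene",(516.1,-1.2,105)))*8)
```

```text
t 8.32 pos [517.9  -2.8 197. ] yawy -93.7 tilt [ 0.001 -0.    -1.   ] F [ 0.3 -0.  -1.8] w 25.4 q [-0.03  0.32  1.9   0.    0.92  1.61]
delta m [-0.0007 -0.001   0.005 ] roll 0.0
86 [303.53884716 436.29556029]
84 [304.00244807 430.98755202]
28 [317.47062802 276.78334564]
24 [318.4701013  265.33985555]
20 [319.4747773  253.83679677]
well pix [304.00341254 456.08306472]
[-12.76610868  -5.23875916]
[-8.76829564  6.25644702]
```

View pics/s5c.png

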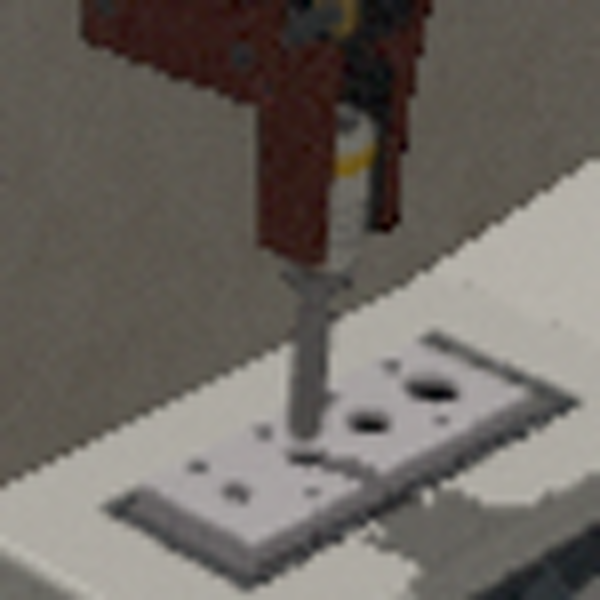

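In the crop the foot is at about (306,434), with the 13 mm well's dark mouth just below it at (304,456). They agree to about 1–2 mm, which the foot's bevel can catch. I'll average the readings and correct.

```bash
cat >> h.py <<'E'
def avg(n=4):
    P=[];F=[]
    for i in range(n):
        get_image("scene");o=get_obs();P.append(o["ee_pos"]);F.append(o["ft_force"])
    print(np.array(P).round(1).tolist(),np.mean(P,0).round(2),np.mean(F,0).round(2),o["t"])
E
python3 - <<'E'
from h import *
avg(5);to((517.4,-1.7,197))
E
```

```text
[[517.9, -2.8, 197.1], [517.8, -2.8, 197.1], [517.8, -2.8, 197.0], [517.8, -2.8, 197.0], [517.7, -2.8, 196.9]] [517.79  -2.79 197.  ] [ 0.    0.   -0.58] 8.5667
t 8.57 pos [517.7  -2.8 196.9] yawy -93.7 tilt [ 0.  0. -1.] F [-0.   0.1 -0.9] w 25.7 q [-0.03  0.32  1.9   0.    0.92  1.61]
delta m [-0.0003 -0.001  -0.0001] roll None
```

{"method": "move_arm", "body": {
  "deltas": [
    [255, -0.0003, -0.001, 0.001, 0],
    [255, -0.0003, -0.001, 0.002, 0],
    [255, -0.0003, -0.001, 0.003, 0],
    [255, -0.0003, -0.001, 0.004, 0]
  ]
}}

```text
t: 8.9
ee_pos: [517.3, -1.7, 192.5]
orientation: [-3.14, 0.101, 0.0]
ft_force: [-0.7, 0.1, -0.0]
width: 25.4
```

{"method": "move_arm", "body": {
  "deltas": [
    [255, 0, 0, 0.0007, 0],
    [255, 0, 0, 0.0014, 0],
    [255, 0, 0, 0.002, 0]
  ]
}}

```text
t: 9.15
ee_pos: [517.4, -1.7, 190.6]
orientation: [-3.14, 0.101, 0.0]
ft_force: [-0.5, -0.9, -0.8]
width: 25.3
```

{"method": "move_arm", "body": {
  "deltas": [
    [255, 0, 0, 0.0005, 0],
    [255, 0, 0, 0.001, 0],
    [255, 0, 0, 0.001, 0]
  ]
}}

```text
t: 9.4
ee_pos: [517.3, -1.8, 189.6]
orientation: [3.14, -0.101, -0.0]
ft_force: [-0.3, -0.4, -1.2]
width: 25.6
```

{"method": "move_arm", "body": {
  "deltas": [
    [255, 0, 0, 0.0005, 0],
    [255, 0, 0, 0.001, 0],
    [255, 0, 0, 0.001, 0]
  ]
}}

```text
t: 9.65
ee_pos: [517.3, -1.8, 188.7]
orientation: [3.14, -0.101, -0.0]
ft_force: [-0.7, -0.9, 1.4]
width: 25.9
```

{"method": "move_arm", "body": {
  "deltas": [
    [255, 0, 0, 0.0005, 0],
    [255, 0, 0, 0.001, 0],
    [255, 0, 0, 0.001, 0]
  ]
}}

```text
t: 9.9
ee_pos: [517.0, -1.8, 187.4]
orientation: [3.14, -0.101, -0.001]
ft_force: [-1.4, -1.0, -0.4]
width: 25.8
```

{"method": "move_arm", "body": {
  "deltas": [
    [255, 0, 0, 0.0005, 0],
    [255, 0, 0, 0.001, 0],
    [255, 0, 0, 0.001, 0]
  ]
}}

```text
t: 10.15
ee_pos: [517.1, -1.8, 186.5]
orientation: [3.14, -0.101, -0.001]
ft_force: [-0.9, -0.7, -1.5]
width: 25.6
```

Run:
```python
from h import *
s=get_image("scene");cv2.imwrite("pics/s6.png",s);cv2.imwrite("pics/s6c.png",cv2.resize(s[110:185,325:400],None,fx=8,fy=8,interpolation=cv2.INTER_CUBIC))
avg(5)
```

```text
[[517.1, -1.8, 186.5], [517.1, -1.8, 186.5], [517.1, -1.8, 186.5], [517.1, -1.8, 186.5], [517.1, -1.8, 186.5]] [517.11  -1.77 186.5 ] [-1.68 -0.74 -1.43] 10.45
```

View pics/s6c.png

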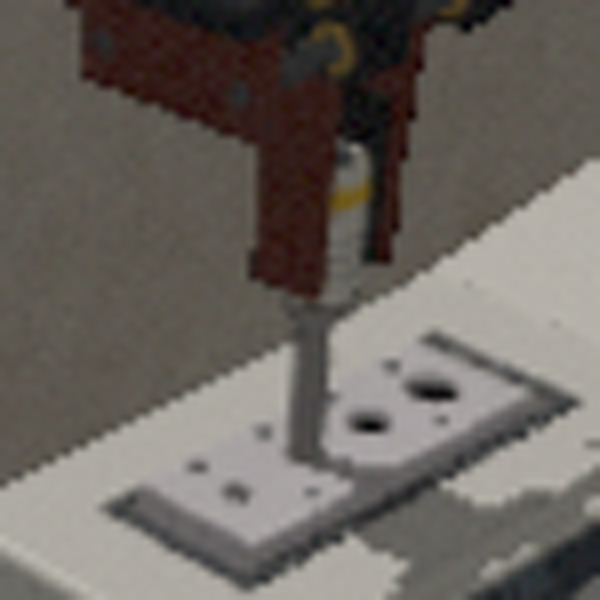

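The foot has entered the well: its bottom edge has vanished into the mouth at crop (304,460), with only a small side force. I'll continue down slowly.

{"method": "move_arm", "body": {
  "deltas": [
    [255, -0.0003, 0.0002, 0.0007, 0],
    [255, -0.0003, 0.0002, 0.0014, 0],
    [255, -0.0003, 0.0002, 0.002, 0],
    [255, -0.0003, 0.0002, 0.002, 0]
  ]
}}

```text
t: 10.78
ee_pos: [517.0, -1.9, 184.6]
orientation: [-3.14, 0.101, 0.0]
ft_force: [-1.9, -0.1, -0.8]
width: 25.4
```

{"method": "move_arm", "body": {
  "deltas": [
    [255, 0, 0, 0.0007, 0],
    [255, 0, 0, 0.0014, 0],
    [255, 0, 0, 0.002, 0],
    [255, 0, 0, 0.002, 0]
  ]
}}

```text
t: 11.12
ee_pos: [517.0, -1.9, 182.5]
orientation: [-3.14, 0.101, 0.0]
ft_force: [-1.8, -0.2, -0.9]
width: 25.7
```

{"method": "move_arm", "body": {
  "deltas": [
    [255, 0, 0, 0.0007, 0],
    [255, 0, 0, 0.0014, 0],
    [255, 0, 0, 0.002, 0],
    [255, 0, 0, 0.002, 0]
  ]
}}

```text
t: 11.45
ee_pos: [517.2, -1.9, 181.1]
orientation: [3.14, -0.101, 0.001]
ft_force: [-3.0, 0.4, 5.7]
width: 25.6
```

Run:
```python
from h import *
avg(3);to((517,-1.8,130),-93.7)
```

```text
[[517.2, -1.9, 181.1], [517.2, -1.9, 181.1], [517.2, -1.9, 181.1]] [517.18  -1.93 181.08] [-3.49 -0.71  5.59] 11.6
t 11.60 pos [517.2  -1.9 181.1] yawy -93.7 tilt [ 0. -0. -1.] F [-3.8 -0.2  4.9] w 25.5 q [-0.03  0.34  1.91  0.    0.89  1.61]
delta m [-0.0002 -0.0001  0.0511] roll 0.0
```

{"method": "move_arm", "body": {
  "deltas": [
    [255, -0.0004, 0, 0.001, 0],
    [255, -0.0004, 0, 0.002, 0],
    [255, -0.0004, 0, 0.003, 0],
    [255, -0.0004, 0, 0.004, 0],
    [255, -0.0004, 0, 0.004, 0]
  ]
}}

```text
t: 12.02
ee_pos: [516.2, -1.9, 176.3]
orientation: [3.14, -0.101, -0.002]
ft_force: [-3.7, -0.6, 0.7]
width: 25.7
```

{"method": "move_arm", "body": {
  "deltas": [
    [255, 0, 0, 0.001, 0],
    [255, 0, 0, 0.002, 0],
    [255, 0, 0, 0.003, 0],
    [255, 0, 0, 0.004, 0],
    [255, 0, 0, 0.005, 0]
  ]
}}

```text
t: 12.43
ee_pos: [516.4, -1.9, 171.5]
orientation: [-3.14, 0.101, 0.001]
ft_force: [-5.5, 0.0, 5.0]
width: 25.4
```

Run:
```python
from h import *
s=get_image("scene");cv2.imwrite("pics/s7c.png",cv2.resize(s[110:185,325:400],None,fx=8,fy=8,interpolation=cv2.INTER_CUBIC))
avg(3)
```

```text
[[516.3, -1.9, 171.2], [516.3, -1.9, 171.2], [516.3, -1.9, 171.2]] [516.33  -1.87 171.23] [-4.31  0.18 -0.53] 12.6333
```

View pics/s7c.png

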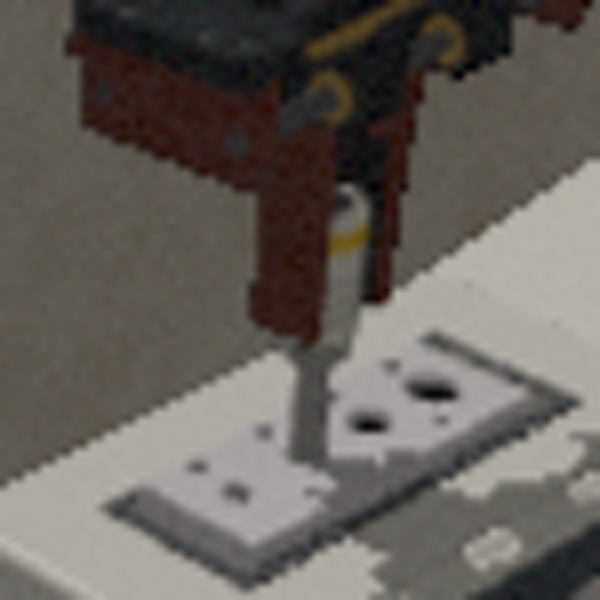

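Going in straight, about 20 mm deep. Side force is still −4 N in x, so I'll ease a little toward −x while continuing.

{"method": "move_arm", "body": {
  "deltas": [
    [255, -0.0004, 0, 0.0015, 0],
    [255, -0.0004, 0, 0.003, 0],
    [255, -0.0004, 0, 0.0045, 0],
    [255, -0.0004, 0, 0.006, 0],
    [255, -0.0004, 0, 0.007, 0]
  ]
}}

```text
t: 13.05
ee_pos: [516.3, -1.9, 164.8]
orientation: [3.14, -0.101, 0.0]
ft_force: [-5.1, -1.0, 6.4]
width: 25.6
```

Run:
```python
from h import *
avg(3);print(get_obs()["moment"])
```

```text
[[516.2, -1.9, 164.5], [516.2, -1.9, 164.5], [516.2, -1.9, 164.5]] [516.21  -1.87 164.48] [-4.28 -0.44  0.04] 13.2
[-0.01643345  0.86040026 -0.04242896]
```

{"method": "move_arm", "body": {
  "deltas": [
    [255, -0.0005, 0, 0.0015, 0],
    [255, -0.0005, 0, 0.003, 0],
    [255, -0.0005, 0, 0.0045, 0],
    [255, -0.0005, 0, 0.006, 0],
    [255, -0.0005, 0, 0.007, 0]
  ]
}}

```text
t: 13.62
ee_pos: [516.0, -1.8, 157.6]
orientation: [3.14, -0.101, 0.001]
ft_force: [-3.2, -0.3, 4.3]
width: 25.4
```

Run:
```python
from h import *
s=get_image("scene");cv2.imwrite("pics/s8c.png",cv2.resize(s[110:185,325:400],None,fx=8,fy=8,interpolation=cv2.INTER_CUBIC))
avg(2);print(get_obs()["moment"])
```

```text
[[515.9, -1.8, 157.5], [515.9, -1.8, 157.5]] [515.89  -1.83 157.47] [-2.78 -0.64  0.71] 13.7667
[-0.10885214  0.59089991  0.00436505]
```

View pics/s8c.png

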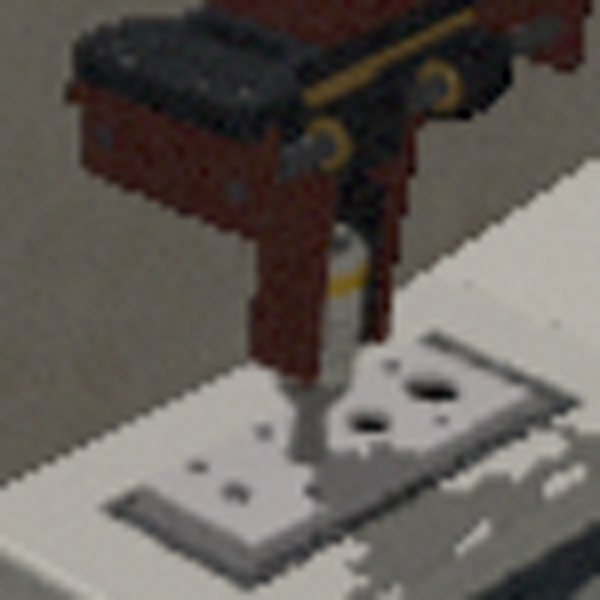

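Force in x is dropping and the sheath goes straight down into the well, about 33 mm deep. Continuing.

{"method": "move_arm", "body": {
  "deltas": [
    [255, -0.0003, 0, 0.0015, 0],
    [255, -0.0003, 0, 0.003, 0],
    [255, -0.0003, 0, 0.0045, 0],
    [255, -0.0003, 0, 0.006, 0],
    [255, -0.0003, 0, 0.0075, 0]
  ]
}}

```text
t: 14.18
ee_pos: [515.8, -1.8, 150.4]
orientation: [3.14, -0.101, 0.002]
ft_force: [-3.8, -0.1, 7.8]
width: 25.5
```

{"method": "move_arm", "body": {
  "deltas": [
    [255, 0, 0, 0.0015, 0],
    [255, 0, 0, 0.003, 0],
    [255, 0, 0, 0.0045, 0],
    [255, 0, 0, 0.006, 0],
    [255, 0, 0, 0.0075, 0]
  ]
}}

```text
t: 14.6
ee_pos: [515.8, -1.8, 142.8]
orientation: [-3.14, 0.101, -0.001]
ft_force: [-3.9, -0.2, 3.7]
width: 25.3
```

Run:
```python
from h import *
s=get_image("scene");cv2.imwrite("pics/s9c.png",cv2.resize(s[110:185,325:400],None,fx=8,fy=8,interpolation=cv2.INTER_CUBIC))
avg(2);print(get_obs()["moment"])
```

```text
[[515.7, -1.8, 142.4], [515.6, -1.8, 142.4]] [515.67  -1.83 142.41] [-1.61 -0.55 -1.71] 14.75
[-0.06459372  0.33482491  0.0303453 ]
```

View pics/s9c.png

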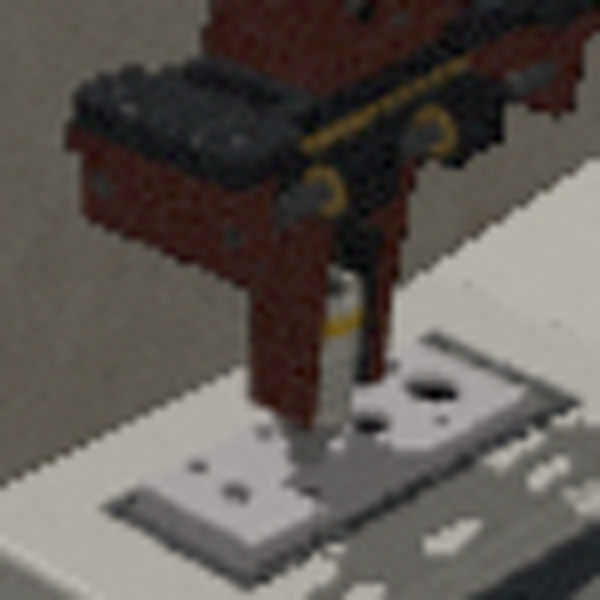

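{"method": "move_arm", "body": {
  "deltas": [
    [255, 0, 0, 0.0015, 0],
    [255, 0, 0, 0.003, 0],
    [255, 0, 0, 0.0045, 0],
    [255, 0, 0, 0.006, 0],
    [255, 0, 0, 0.007, 0]
  ]
}}

```text
t: 15.17
ee_pos: [515.8, -1.8, 135.5]
orientation: [-3.14, 0.101, -0.001]
ft_force: [-1.0, 0.5, -0.1]
width: 25.2
```

{"method": "move_arm", "body": {
  "deltas": [
    [255, 0, 0, 0.0005, 0],
    [255, 0, 0, 0.001, 0],
    [255, 0, 0, 0.001, 0]
  ]
}}

```text
t: 15.42
ee_pos: [515.6, -1.8, 134.5]
orientation: [-3.14, 0.101, -0.0]
ft_force: [-0.5, -1.0, -2.6]
width: 25.3
```

{"method": "move_arm", "body": {
  "deltas": [
    [255, 0, 0, 0.0005, 0],
    [255, 0, 0, 0.001, 0],
    [255, 0, 0, 0.001, 0]
  ]
}}

```text
t: 15.67
ee_pos: [515.7, -1.8, 133.7]
orientation: [-3.14, 0.101, -0.001]
ft_force: [0.9, 0.7, -1.1]
width: 26.0
```

Run:
```python
from h import *
s=get_image("scene");cv2.imwrite("pics/s10c.png",cv2.resize(s[110:185,325:400],None,fx=8,fy=8,interpolation=cv2.INTER_CUBIC))
avg(2)
```

```text
[[515.6, -1.8, 133.7], [515.6, -1.8, 133.7]] [515.62  -1.79 133.68] [ 0.84  0.14 -0.95] 15.8167
```

View pics/s10c.png

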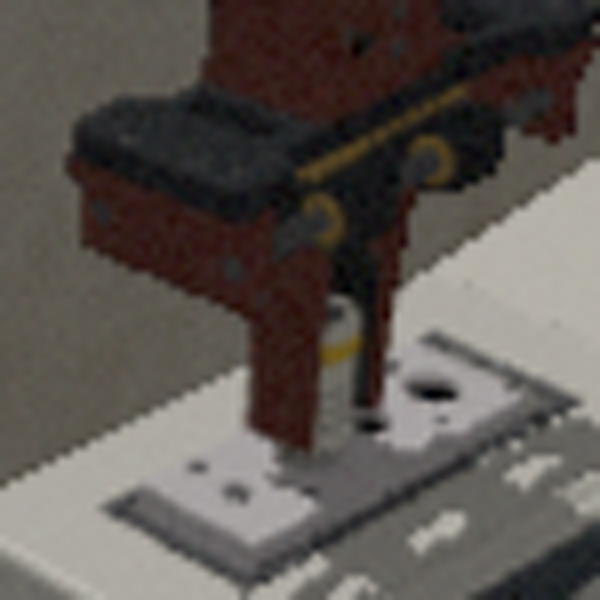

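Nearly home; small steps until the collar's contact force appears.

{"method": "move_arm", "body": {
  "deltas": [
    [255, 0, 0, 0.0005, 0],
    [255, 0, 0, 0.001, 0],
    [255, 0, 0, 0.001, 0]
  ]
}}

```text
t: 16.07
ee_pos: [515.7, -1.8, 132.7]
orientation: [-3.14, 0.101, -0.001]
ft_force: [0.7, 0.1, -1.5]
width: 25.9
```

{"method": "move_arm", "body": {
  "deltas": [
    [255, 0, 0, 0.0005, 0],
    [255, 0, 0, 0.0005, 0],
    [255, 0, 0, 0.0005, 0]
  ]
}}

```text
t: 16.32
ee_pos: [515.7, -1.8, 132.6]
orientation: [-3.14, 0.101, -0.001]
ft_force: [-1.1, 0.5, 4.5]
width: 25.4
```

Run:
```python
from h import *
avg(2)
```

```text
[[515.7, -1.8, 132.6], [515.7, -1.8, 132.6]] [515.69  -1.81 132.56] [-1.23  0.25  5.63] 16.4167
```

{"method": "move_arm", "body": {
  "deltas": [
    [255, 0, 0, 0.0004, 0],
    [255, 0, 0, 0.0004, 0],
    [255, 0, 0, 0.0004, 0]
  ]
}}

```text
t: 16.67
ee_pos: [515.7, -1.8, 132.5]
orientation: [-3.14, 0.101, -0.001]
ft_force: [-2.9, -0.3, 10.0]
width: 25.0
```

{"method": "move_arm", "body": {
  "deltas": [
    [255, 0, 0, 0.0003, 0],
    [255, 0, 0, 0.0003, 0],
    [255, 0, 0, 0.0003, 0]
  ]
}}

```text
t: 16.92
ee_pos: [515.8, -1.8, 132.5]
orientation: [3.14, -0.101, 0.001]
ft_force: [-4.3, 0.1, 13.7]
width: 25.2
```

The force rises to 14 N with no further travel, and the stop is at the predicted height (132.5 against 132.8). So the collar is seated. Unload, then open.

{"method": "move_arm", "body": {
  "deltas": [
    [255, 0, 0, -0.0006, 0],
    [255, 0, 0, -0.001, 0],
    [255, 0, 0, -0.001, 0]
  ]
}}

```text
t: 17.17
ee_pos: [515.7, -1.8, 132.6]
orientation: [-3.14, 0.101, -0.001]
ft_force: [-0.6, 0.3, 4.0]
width: 25.8
```

{"method": "move_arm", "body": {
  "deltas": [
    [170, 0, 0, 0, 0],
    [170, 0, 0, 0, 0],
    [170, 0, 0, 0, 0],
    [100, 0, 0, 0, 0],
    [100, 0, 0, 0, 0]
  ]
}}

```text
t: 17.58
ee_pos: [515.3, -1.8, 132.3]
orientation: [-3.14, 0.101, 0.001]
ft_force: [-0.5, -0.3, 0.0]
width: 39.2
```

{"method": "move_arm", "body": {
  "deltas": [
    [80, 0, 0, 0, 0],
    [80, 0, 0, 0, 0],
    [80, 0, 0, 0, 0],
    [80, 0, 0, 0, 0],
    [80, 0, 0, 0, 0]
  ]
}}

```text
t: 18.0
ee_pos: [515.5, -1.8, 132.5]
orientation: [-3.14, 0.101, -0.0]
ft_force: [0.1, 0.5, -0.2]
width: 60.2
```

Released. Going straight up, then clear to the side for a look.

{"method": "move_arm", "body": {
  "deltas": [
    [80, 0, 0, -0.01, 0],
    [80, 0, 0, -0.03, 0],
    [80, 0, 0, -0.06, 0],
    [80, 0, 0, -0.095, 0],
    [80, 0, 0, -0.13, 0]
  ]
}}

```text
t: 18.42
ee_pos: [514.9, -1.8, 264.3]
orientation: [3.14, -0.101, -0.001]
ft_force: [1.4, 0.1, -0.4]
width: 59.9
```

{"method": "move_arm", "body": {
  "deltas": [
    [80, 0, -0.02, -0.03, 0],
    [80, -0.01, -0.055, -0.05, 0],
    [80, -0.02, -0.095, -0.06, 0],
    [80, -0.03, -0.13, -0.06, 0],
    [80, -0.04, -0.165, -0.06, 0]
  ]
}}

```text
t: 18.83
ee_pos: [485.9, 167.0, 324.6]
orientation: [-3.139, 0.102, -0.005]
ft_force: [0.5, -0.3, -0.4]
width: 60.4
```

Run:
```python
from h import *
s=get_image("scene");cv2.imwrite("pics/s11.png",s);cv2.imwrite("pics/s11c.png",cv2.resize(s[110:235,315:445],None,fx=4.6,fy=4.6,interpolation=cv2.INTER_CUBIC))
t=get_image("top");cv2.imwrite("pics/t11.png",t);cv2.imwrite("pics/t11c.png",cv2.resize(t[155:265,350:480],None,fx=5,fy=5,interpolation=cv2.INTER_CUBIC))
for c in("scene","top"): print([(r["conf"],r["location"]) for r in place_of(c,"probe_yellow_mid")])
```

```text
[(0.71, [611.3, 437.1, 53.7]), (0.55, [515.2, -2.3, 103.1]), (0.53, [514.5, -24.8, 104.3])]
[(0.72, [519.3, -0.9, 105.7]), (0.61, [611.5, 436.5, 53.6]), (0.19, [511.9, -27.8, 101.7])]
```

View pics/s11c.png

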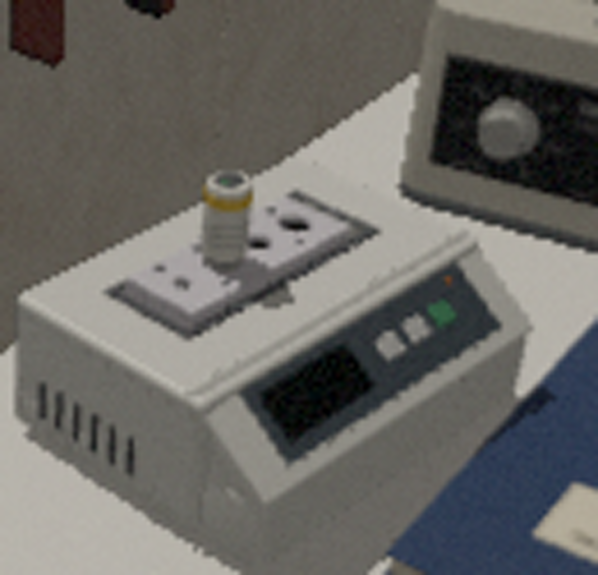

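View pics/t11.png

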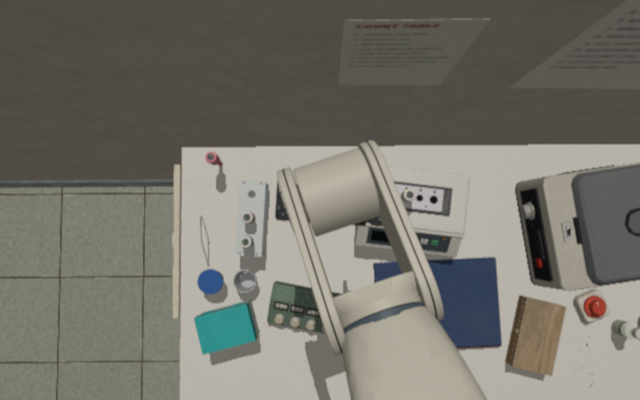

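View pics/s11.png

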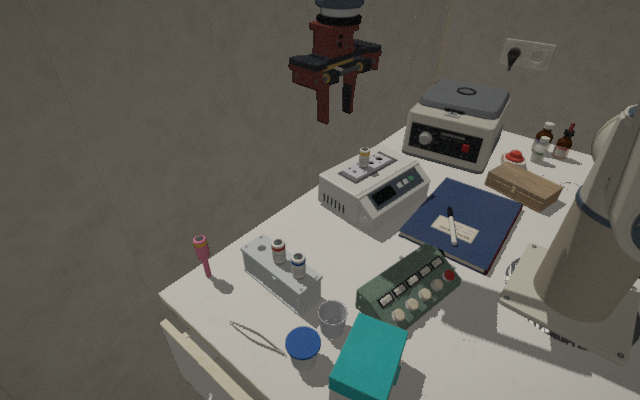

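The yellow probe stands upright in the second well, collar down on the block, with the head top near (365,149) in scene. Red and blue hang at (279,250) and (299,265), and the pink look-alike is untouched. One last check on height, and a hold row to let the arm rest.

{"method": "move_arm", "body": {
  "deltas": [
    [80, 0, 0, 0, 0],
    [80, 0, 0, 0, 0],
    [80, 0, 0, 0, 0]
  ]
}}

```text
t: 19.28
ee_pos: [486.4, 164.3, 322.5]
orientation: [3.14, -0.104, -0.0]
ft_force: [0.1, -0.3, 0.7]
width: 60.5
```

Run:
```python
from h import *
for z in(157,159,162): print(z,(proj("scene",(515.2,-1.2,z))-[315,110]+.5)*4.6)
close_job();print(get_obs()["t"])
```

```text
157 [229.32534137 181.38866115]
159 [229.61182357 178.14876653]
162 [230.04293491 173.27322693]
the job is handed in; nothing more can be done
the job is handed in; nothing more can be done
```

The yellow-ringed probe is fully home in the 13 mm well, the second from the heater's left, and I handed the job in at about 19.3 s.

- **Seating:** The catch rubbed with up to about 8 N on the way in. The probe then stopped at the height predicted for the collar on the block (132.5 mm against 132.8 mm). I pressed to 14 N there and it went no further, so I let go and moved the arm clear.
- **Last pictures:** The probe stands upright with its collar on the block. Its head top is at the row expected for a seated probe, to about 1 mm. The red and blue probes still hang in the stand, and the pink look-alike is untouched.
- **Disagreements:** The two cameras differed by about 2 mm on positions, so I averaged them. The first entry was slightly off in x, giving side forces up to about 5 N, and I eased it out on the way down. The trained network also reported the yellow probe at the pink one and, with lower confidence, at the bed's centre. I dismissed both from the pictures.
- **Not checked:** I did not measure whether the block shifted during the insertion.

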